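# Carry a freshly coated print roller on its tray to the drying stand

### The arm

A 6-joint arm with a two-finger parallel gripper is mounted at the origin on the work surface. World frame = base frame: x ahead of the robot, y to its left, z up, the work surface at z = 0. Lengths are in mm, angles in rad, forces in N, time in s.
With the tool pointing down it reaches from about 250 to 850 mm from the base axis. Payload 12.5 kg.
Tool frame: the origin (TCP) lies midway between the tips of the shut fingers; the grasp point (between the pads) lies 19 mm behind it; z points along the fingers, y is the line along which they close (so a half turn about z gives the same grasp; the last joint's range is limited). The gripper opens to 93 mm and grips with 3 to 60 N. Pads are 15 mm wide; open, the fingers measure 128 mm over their backs; the gripper's body (75 mm by 188 mm) begins 65 mm behind the grasp point.
Start: joints at [-1.315, 0.351, 1.652, -0, 1.139, -0.085], TCP at [183.851, -518.346, 218.633] pointing down, gripper open.
Joint ranges: [-2.75, 2.75], [-0.79, 2.1], [0.01, 2.65], [-1.57, 4.71], [0.07, 3.14], [-2.87, 2.87]. Speed limits (rad/s): [2.22, 2.22, 2.79, 3.14, 3.14, 3.14].

### API

Orientations are given as a unit quaternion [w, x, y, z].
In Python, from plant import r, cams, workorder gives the robot as it stands. The module is installed in compiled form; this text tells all that it offers.
- The arm moves only by the shell command python3 -m handwheel 'ROWS' [FORCE]. ROWS is JSON, a list of rows, each an object of numbers: "tx", "ty", "tz": the shift along the tool's x, y, z as a fraction of full scale; "yaw": the turn about the tool's z as a fraction of full scale; "claw": the opening, from 0 (shut) to 1 (fully open). In form: [{"tx": .., "ty": .., "tz": .., "yaw": .., "claw": ..}, ...]. A call has 1 to 10 rows; each row shifts and turns the commanded pose from where the row before left it, along the tool's axes as they then stand; what a row does not reach is not made up. Full scale, the value 1, is 0.4 m for a shift and 2 pi rad for a turn. A row lasts 1/12 s, in which the tool goes at most 41.7 mm and 7.16 degrees, less where a joint would pass 70% of its speed; a pose out of reach is approached as far as the arm can. A call with a number of a shift or a turn outside -1 to 1 is refused whole. A call with a gripper value outside its range is refused whole. The fingers move at their own pace and stop on an object; FORCE is the grip in N (left out, the last holds). Time passes only in rows, so rows that do not move let the fingers close. It gives the time, the measured TCP pose, the force, the opening and the grip force at its end, in the units of the state.
- r.sense(): the state, without advancing time (a new reading comes with each control period).
- cams.camera(name): name is "scene" or "side" or "wrist"; returns the picture (420x560x3 uint8, blue, green, red); there is no depth.
- cams.camera_params(name): a dict with "fx", "fy", "cx", "cy" (pixels), "cam_to_world" (4x4, takes a point from camera to world coordinates); the wrist camera has in their place "T_tool_cam" (4x4, takes a point from camera to tool coordinates, whose origin is the TCP and whose axes are the flange's). Camera axes: x right, y down, z forward; pixel columns grow to the right and rows downward; lengths in mm; the calibration is good to about 2 mm. A picture is of the moment at which its call begins: read the wrist's pose just before it. camera_params takes no time and is no camera call.
- workorder.finish_job(): hands the job in; it is judged then, once.
The state is a dict: "time_s": time; "q": joint angles; "joint_vel": joint speeds; "joint_torque": joint torques, N m; "ee_pos": TCP position; "tool_rot": TCP orientation; "wrist_force": force on the tool from outside, world axes, zero at the start; "torque": the same for the moment, N m; "opening": finger opening in mm; "gripper_force": force on a finger pad.
Only numpy, scipy, OpenCV 4.12 (cv2) and the standard library are available. Lean on these libraries where they do the work, as an engineer would, in place of code of your own. Each camera call takes 0.05 s, during which the arm holds its last target. There are 200 camera calls.

### The job

A freshly coated print roller lies on its wooden carrying tray, free to run from end to end: take the tray by its bridge handle, lift it, and by careful tilting bring the roller to the middle of the tray, between the two dark lines, and keep it there for three seconds while you hold the tray just above the drying stand. Then set the tray down gently and squarely on the middle of the stand with the roller at rest between the lines, and let go. Never let the roller run against an end board, do not touch the roller, do not tip the tray steeply or rush it, and leave everything else where it is.

Things in the scene. Friction and masses are not known exactly. Their poses are not given: they have to be found in the camera images.
- tray: light wooden carrying tray with a bridge handle, 300 x 122 mm, 164 mm high with the handle, about 0.45 kg (may differ by a third). Origin: centre of its underside; x along its length, y across, z up. Starts flat on the table on the left or the right, its length roughly along world y
- tray_bar (a point): middle of the tray's grip bar, 151 mm above the tray's origin: bar 24 mm wide (tray x), 142 mm long (tray y), 26 mm high, carried across the tray by an upright on each side (24 mm along x, outer faces 142 mm apart). The roller passes under the bar with 85 mm to spare
- tray_deck (a point): middle of the deck's upper face, 8 mm above the tray's origin. Thin dark lines run across the deck and on the rims at tray x = -40 and +40 mm. Slotted side rims along x, 106 mm apart inside, tops 44 mm above the tray's underside
- tray_end (a point): middle of the inner face of the end board at tray x = +140 mm; the other one is at -140 mm. End boards are 36 mm high over the deck, 10 mm thick. The roller's axle is at tray x = +118 or -118 mm when it touches one
- roller_mid (a point): centre of the print roller: black rubber cylinder 44 mm in diameter, 98 mm long, 0.22 kg (+-30 %), lying across the tray. Its axle (along tray y, 31 mm above the tray's underside) rides on small bearings in the slots of the side rims, so it stays on the tray but runs freely along tray x from end to end
- roller (a joint): position of the roller's axle along tray x (m): 0 in the middle, starts at rest at 0.045 to 0.075, end boards at +-0.118. Runs almost without resistance (friction 0.004 N, damping 0.03 N s/m): acceleration along tray x relative to the tray = 9.81 x down-slope towards +x, minus the tray's own acceleration along x
- stand: fixed plywood drying stand, a level board 340 (x) x 200 (y) mm on two battens. Origin: centre of its footprint on the table. x along its length, roughly along world y. Left if the tray starts right, and the other way round
- stand_top (a point): middle of the stand's flat top face, 40 mm above the table, where the tray's underside goes
- tube_a: bystander, leave it: flat paint tube, 123 x 34 x 18 mm, lying between tray and stand. Origin: centre of its underside
- tube_b: bystander, leave it: flat paint tube, 123 x 34 x 18 mm, lying farther out. Origin: centre of its underside
- jar_a: bystander, leave it: closed amber glass jar, 60 mm across, 130 mm high. Origin: centre of its underside
- jar_b: bystander, leave it: closed green glass jar, 60 mm across, 130 mm high. Origin: centre of its underside
- brush: bystander, leave it: paint brush lying on the table. Origin: centre of its underside
- cup: bystander, leave it: white cup, 72 mm across, 80 mm high, near the robot. Origin: centre of its underside

How it is judged (in metres and radians):
On the way, in this order (a step that is already met when the one before it is completed fails the run):
1. the tray is lifted clear of the table with the roller on it (height (world z) of tray above 0.03 m), for 0.2 s.
2. the tray is held just above the stand (its underside 10 to 120 mm over the top face, middle within 60 mm of the stand's) with the roller's axle within 40 mm of the tray's middle, for 3 s (height (world z) of tray between 0.05 and 0.16 m and horizontal distance between tray and stand below 0.06 m and value of joint roller between -0.04 and 0.04 m), for 3 s.
At the end, for the whole second after the job is handed in: the tray stands flat on the stand, its middle within 40 mm of the stand's and its length within 0.15 rad of the stand's, released; the roller's axle is within 40 mm of the tray's middle (between the lines) and it runs slower than 0.03 m/s along the tray (horizontal distance between tray and stand below 0.04 m and angle between the x axis of tray and the x axis of stand, either way round below 0.15 rad and height (world z) of tray between 0.035 and 0.045 m and angle between tray's own z axis and vertical below 0.04 rad and linear speed of tray below 0.02 m/s and value of joint roller between -0.04 and 0.04 m and velocity of joint roller between -0.03 and 0.03 m/s); the robot touches nothing.
It fails at once if the roller runs against an end board (value of joint roller above 0.115 m or value of joint roller below -0.115 m).
It fails at once if the robot touches the roller (contact force between any of the fingers, the arm and roller above 0.3 N).
It fails at once if the tray is tipped steeply (over 0.35 rad) or rushed (over 0.5 m/s) (angle between tray's own z axis and vertical above 0.35 rad or linear speed of tray above 0.5 m/s).
It fails at once if the tray is slammed or pressed hard onto the stand (over 60 N) (contact force between tray and stand above 60 N).
It fails at once if another thing is disturbed (moved over 30 mm) (distance of any of tube_a, tube_b, jar_a, jar_b, brush, cup from where it was at the start of the episode above 0.03 m).
It also fails if it takes over 64 s, if anything falls off the work surface, if the arm or the gripper's body presses on something with over 40 N, if the wrist force passes 120 N, or if a joint passes its speed limit or range.

## Working session

There is one attempt and no reset: what is moved stays moved. The work goes in short steps, Python scripts to look and compute and a shell command to move; the robot and the scene stay as the last step left them, time stands still between calls to the robot, and variables do not carry over. Pictures are saved under pics/ and viewed, at most 10 in all, crops included, and the job is handed in when it is done.

```bash
mkdir -p pics; cat > h.py <<'E'
import numpy as np,cv2
from plant import r,cams,workorder
def snap(n,f):
    im=cams.camera(n); cv2.imwrite('pics/'+f,im); return im
def ray(n,u,v,z):
    p=cams.camera_params(n);T=np.array(p['cam_to_world'])
    d=T[:3,:3]@np.array([(u-p['cx'])/p['fx'],(v-p['cy'])/p['fy'],1]);o=T[:3,3]
    return (o+d*(z-o[2])/d[2]).round(1)
def proj(n,P):
    p=cams.camera_params(n);T=np.linalg.inv(np.array(p['cam_to_world']))
    c=T[:3,:3]@np.array(P,float)+T[:3,3]
    return [round(p['fx']*c[0]/c[2]+p['cx'],1),round(p['fy']*c[1]/c[2]+p['cy'],1)]
E
python3 - <<'E'
from h import *
print(r.sense())
a=snap('scene','s0.png');b=snap('side','d0.png')
for n in('scene','side'):
  T=np.array(cams.camera_params(n)['cam_to_world']);print(n,T.round(2).tolist())
E
```

```text
{'time_s': 0.0, 'q': array([-1.31460104e+00,  3.51249956e-01,  1.65240641e+00,  8.05030726e-06,
        1.13909434e+00, -8.46092318e-02]), 'joint_vel': array([ 1.81813244e-03,  6.25737255e-05,  2.22757923e-04, -5.18866012e-04,
        3.10386046e-03, -8.48892353e-05]), 'joint_torque': array([ 3.87325304e-05, -4.97324002e+01, -2.85253215e+01,  6.98302849e-02,
        2.57003139e-02, -9.16051977e-05]), 'ee_pos': array([ 183.770922  , -518.03411573,  218.10063356]), 'tool_rot': array([-5.77209510e-04,  9.85516753e-01,  1.69577107e-01, -4.59740266e-05]), 'wrist_force': array([-0.58336327,  0.00470752,  0.12741068]), 'torque': array([-0.01086892,  0.02612145, -0.02804189]), 'gripper_force': 0.0, 'opening': 92.82966693008258}
scene [[-0.67, 0.61, -0.42, 1084.65], [0.74, 0.56, -0.37, 497.43], [0.01, -0.56, -0.83, 1068.23], [0.0, 0.0, 0.0, 1.0]]
side [[-0.96, -0.21, 0.15, 428.51], [-0.26, 0.75, -0.6, 716.91], [0.02, -0.62, -0.78, 944.84], [0.0, 0.0, 0.0, 1.0]]
```

View pics/s0.png

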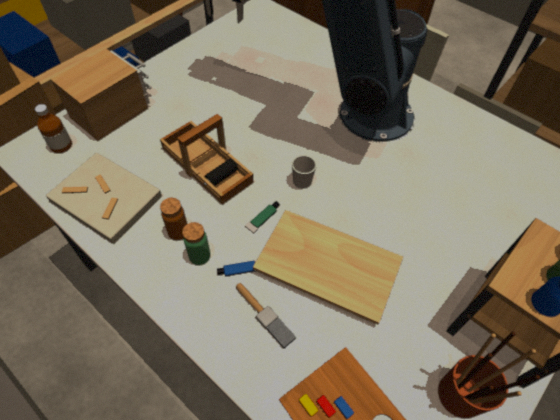

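View pics/d0.png

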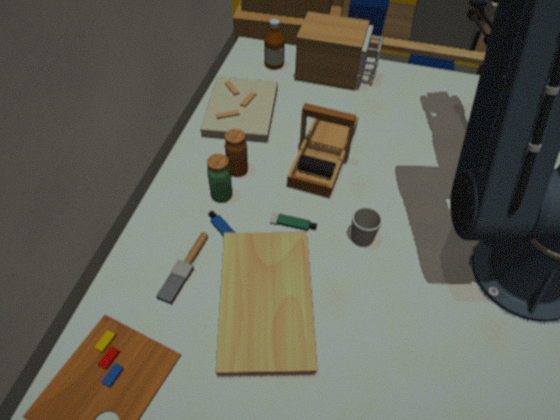

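The scene view shows the tray (~208,160) on the right, the stand (~328,264) on the left, and the green tube between them. In the side view the tray is at ~(322,155) with the roller at (317,167). I'll enlarge both.

```bash
python3 - <<'E'
import cv2,numpy as np
a=cv2.imread('pics/s0.png')[105:205,150:260];b=cv2.imread('pics/d0.png')[95:205,280:365]
a=cv2.resize(a,None,fx=4,fy=4,interpolation=3);b=cv2.resize(b,None,fx=4,fy=4,interpolation=3)
c=np.zeros((440,790,3),np.uint8);c[:400,:440]=a;c[:,450:790]=b
cv2.imwrite('pics/c0.png',c)
from h import *
for q in [(285,212),(402,263),(378,318),(255,266)]: print(ray('scene',*q,40))
for q in [(223,233),(309,233),(315,370),(219,370)]: print('side',ray('side',*q,40))
print('tubeA',ray('scene',263,216,9),'jars',ray('scene',174,235,0),ray('scene',198,260,0),'cup',ray('scene',303,182,0),'tube_b',ray('scene',237,268,9))
E
```

```text
[531.1  55.5  40. ]
[447.  383.7  40. ]
[612.1 422.8  40. ]
[709.4 109.6  40. ]
side [715.6 106.5  40. ]
side [516.2  49.9  40. ]
side [430.8 373.2  40. ]
side [612.5 423.6  40. ]
tubeA [567.    5.2   9. ] jars [ 776.5 -138.     0. ] [784.8 -30.7   0. ] cup [390.    5.8   0. ] tube_b [734.3  67.    9. ]
```

View pics/c0.png

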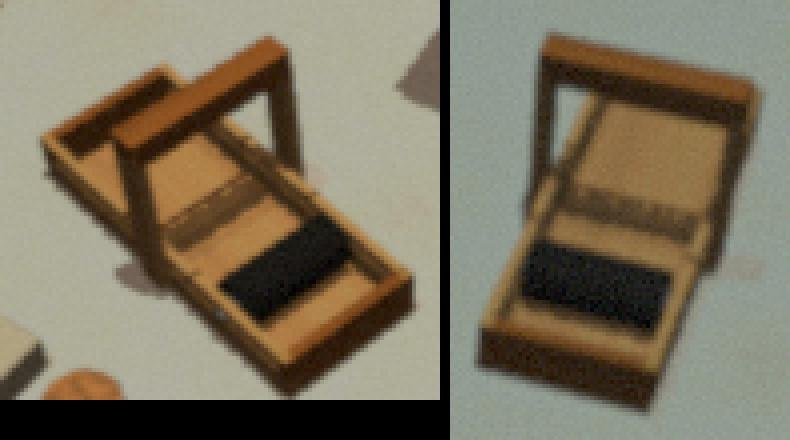

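```bash
python3 - <<'E'
from h import *
from scipy.optimize import least_squares
S=lambda u,v:(150+u/4,105+v/4)
D=lambda u,v:(280+(u-450)/4,95+v/4)
obs=[('scene',S(412,277),(150,-61,44)),('scene',S(283,368),(150,61,44)),('scene',S(165,68),(-150,-61,44)),('scene',S(43,140),(-150,61,44)),
('scene',S(113,128),(-12,71,164)),('scene',S(268,38),(-12,-71,164)),('scene',S(290,48),(12,-71,164)),('scene',S(138,150),(12,71,164)),
('side',D(480,335),(150,61,44)),('side',D(650,378),(150,-61,44)),('side',D(547,33),(-12,71,164)),('side',D(760,87),(-12,-71,164))]
for s in(1,-1):
  def tr(x,P): c,n=np.cos(x[2]),np.sin(x[2]); px,py=s*P[0],s*P[1]; return [x[0]+c*px-n*py,x[1]+n*px+c*py,P[2]]
  # sign s: which end is near; roller end (near, +y world)
  f=lambda x:np.concatenate([np.array(proj(n,tr(x,P)))-q for n,q,P in obs])
  for y0 in(1.5,-1.5):
    o=least_squares(f,[550,-200,y0],loss='soft_l1');print(s,o.x.round(3),o.cost);
    if s==1 and o.cost<60: print(o.fun.round(1)); best=o.x
s=1
for n,q in(('scene',S(285,265)),('side',D(597,283))):
  w=ray(n,*q,38); d=w[:2]-best[:2]; c,n_=np.cos(best[2]),np.sin(best[2]); print('roller',w,d@[c,n_],d@[-n_,c])
print(r.sense()['time_s'])
E
```

```text
1 [ 550.  -200.     1.5] 693.2109895445469
1 [ 550.  -200.    -1.5] 753.6599047689072
-1 [ 550.  -200.     1.5] 761.3980211792204
-1 [ 550.  -200.    -1.5] 692.4071192462842Traceback (most recent call last):
  File "<stdin>", line 17, in <module>
NameError: name 'best' is not defined
```

```bash
sed -i 's/round(p/float(p/; s/+p\[.cx.\],1)/+p["cx"])/; s/round(p\[.fy/float(p["fy/; s/+p\[.cy.\],1)/+p["cy"])/; s/\["fy.\]/["fy"]/' h.py; tail -2 h.py; python3 - <<'E'
from h import *
from scipy.optimize import least_squares
S=lambda u,v:(150+u/4,105+v/4)
D=lambda u,v:(280+(u-450)/4,95+v/4)
obs=[('scene',S(412,277),(150,61,44)),('scene',S(283,368),(150,-61,44)),('scene',S(165,68),(-150,61,44)),('scene',S(43,140),(-150,-61,44)),
('scene',S(113,128),(-12,-71,164)),('scene',S(268,38),(-12,71,164)),('scene',S(290,48),(12,71,164)),('scene',S(138,150),(12,-71,164)),
('side',D(480,335),(150,-61,44)),('side',D(650,378),(150,61,44)),('side',D(547,33),(-12,-71,164)),('side',D(760,87),(-12,71,164))]
def tr(x,P): c,n=np.cos(x[2]),np.sin(x[2]); return [x[0]+c*P[0]-n*P[1],x[1]+n*P[0]+c*P[1],P[2]]
f=lambda x:np.concatenate([np.array(proj(n,tr(x,P)))-q for n,q,P in obs])
o=least_squares(f,[550,-200,1.5],x_scale=[100,100,1],loss='soft_l1');best=o.x;print(best.round(3),o.cost,f(best).round(1))
for n,q in(('scene',S(285,265)),('side',D(597,283))):
  w=ray(n,*q,38); d=w[:2]-best[:2]; c,n_=np.cos(best[2]),np.sin(best[2]); print('roller',w,d@[c,n_],d@[-n_,c])
print(r.sense()['time_s'], np.array(cams.camera_params('wrist')['T_tool_cam']).round(2).tolist())
E
```

```text
c=T[:3,:3]@np.array(P,float)+T[:3,3]
    return [float(p['fx']*c[0]/c[2]+p["cx"]),float(p["fy"]*c[1]/c[2]+p["cy"])]
[ 541.264 -253.44     1.489] 7.279282589524912 [ 1.1 -0.3  1.2 -0.3  0.4 -1.4 -0.6 -0.5 -0.5  0.8  1.  -1.2  0.8  0.6
 -1.5  0.1 -1.3 -1.4  0.6  0.1 -0.2  0.4 -1.3 -0.7]
roller [ 547.5 -181.2   38. ] 72.5075635730256 -0.297969821862881
roller [ 546.3 -179.4   38. ] 74.20322721840544 1.045430640299175
0.1 [[0.0, -0.96, -0.27, 73.37], [1.0, 0.0, 0.0, -0.15], [-0.0, -0.27, 0.96, -165.94], [0.0, 0.0, 0.0, 1.0]]
```

```bash
python3 -m handwheel '[{"yaw":0.0168,"claw":1},{"yaw":0.0168,"claw":1},{"yaw":0.0168,"claw":1},{"yaw":0.0168,"claw":1},{"tx":0.07,"ty":-0.061,"claw":1},{"tx":0.07,"ty":-0.061,"claw":1},{"tx":0.07,"ty":-0.061,"claw":1},{"tx":0.07,"ty":-0.061,"claw":1},{"tx":0.07,"ty":-0.061,"claw":1},{"tx":0.07,"ty":-0.061,"claw":1}]' 30
python3 -m handwheel '[{"tx":0.07,"ty":-0.061,"claw":1},{"tx":0.07,"ty":-0.061,"claw":1},{"tx":0.07,"ty":-0.061,"claw":1},{"tx":0.07,"ty":-0.061,"claw":1},{"tx":0.07,"ty":-0.061,"claw":1},{"tx":0.07,"ty":-0.061,"claw":1},{"claw":1},{"claw":1}]'
cat >> h.py <<'E'
from scipy.spatial.transform import Rotation as Ro
BEST=[541.264,-253.44,1.489]
def tcp():
    s=r.sense();q=s['tool_rot'];M=Ro.from_quat([q[1],q[2],q[3],q[0]]).as_matrix();return s,M
def track(im,n,x,y,yaw,z):   # tray pose, z of underside; dark interval on axle plane
    js=np.arange(-125,126,2.);c,s=np.cos(yaw),np.sin(yaw);g=cv2.GaussianBlur(cv2.cvtColor(im,6),(0,0),.8);out=[]
    for j in js:
        v=[]
        for w in range(-36,37,6):
            u=proj(n,[x+c*j-s*w,y+s*j+c*w,z+31]);v.append(g[min(max(int(round(u[1])),0),419),min(max(int(round(u[0])),0),559)])
        out.append(np.median(v))
    out=np.array(out);k=np.convolve(out,np.ones(22)/22,'valid');i=k.argmin();return js[i]+21,out.astype(int)
E
python3 - <<'E'
from h import *
s,M=tcp();print(s['ee_pos'].round(1),M.round(4).tolist(),s['time_s'])
for n,f in(('scene','s0.png'),('side','d0.png')):
  j,o=track(cv2.imread('pics/'+f),n,*BEST,0);print(n,j,o)
snap('wrist','w1.png');snap('scene','s1.png')
E
```

```text
[ 183.8 -518.1  218.1] [[0.9425, 0.3343, -0.0003], [0.3343, -0.9425, 0.001], [0.0001, -0.0011, -1.0]] 0.1
scene 72.0 [ 87  92  92  94  94  93  93  87  77  71  51  44  41  34  30  30  34  38
  42  68  71  84 116 116 126 128 135 136 136 136 137 135 135 136 136 136
 136 136 135 136 136 135 136 135 135 129 125 110 100  97  85  85  84  78
  77  77  74  73  70  68  67  67  69  71  91 100 103 119 123 126 130 130
 135 136 136 137 137 136 137 137 133 131 125 101  94  67  45  40  28  26
  26  26  25  26  26  25  25  24  23  22  22  21  19  18  15  14  12  13
  16  23  34  44  64  78  89 111 122 131 133 136 138 137 135 135 130 122]invalid input at $[0]: expected keys tx, ty, tz, yaw, claw
invalid input at $[0]: expected keys tx, ty, tz, yaw, claw
Traceback (most recent call last):
  File "h.py", line 22, in track
    u=proj(n,[x+c*j-s*w,y+s*j+c*w,z+31]);v.append(g[min(max(int(round(u[1])),0),419),min(max(int(round(u[0])),0),559)])
  File "h.py", line 10, in proj
    p=cams.camera_params(n);T=np.linalg.inv(np.array(p['cam_to_world']))
ValueError: time passes only in moves, steps and waits
```

```bash
python3 -m handwheel '[{"tx":0,"ty":0,"tz":0,"yaw":0.0168,"claw":1},{"tx":0,"ty":0,"tz":0,"yaw":0.0168,"claw":1},{"tx":0,"ty":0,"tz":0,"yaw":0.0168,"claw":1},{"tx":0,"ty":0,"tz":0,"yaw":0.0168,"claw":1},{"tx":0.07,"ty":-0.061,"tz":0,"yaw":0,"claw":1},{"tx":0.07,"ty":-0.061,"tz":0,"yaw":0,"claw":1},{"tx":0.07,"ty":-0.061,"tz":0,"yaw":0,"claw":1},{"tx":0.07,"ty":-0.061,"tz":0,"yaw":0,"claw":1},{"tx":0.07,"ty":-0.061,"tz":0,"yaw":0,"claw":1},{"tx":0.07,"ty":-0.061,"tz":0,"yaw":0,"claw":1}]' 30
python3 -m handwheel '[{"tx":0.07,"ty":-0.061,"tz":0,"yaw":0,"claw":1},{"tx":0.07,"ty":-0.061,"tz":0,"yaw":0,"claw":1},{"tx":0.07,"ty":-0.061,"tz":0,"yaw":0,"claw":1},{"tx":0.07,"ty":-0.061,"tz":0,"yaw":0,"claw":1},{"tx":0.07,"ty":-0.061,"tz":0,"yaw":0,"claw":1},{"tx":0.07,"ty":-0.061,"tz":0,"yaw":0,"claw":1},{"tx":0,"ty":0,"tz":0,"yaw":0,"claw":1},{"tx":0,"ty":0,"tz":0,"yaw":0,"claw":1}]'
sed -i 's/p=cams.camera_params(n);T/p=PR[n];T/' h.py
sed -i '2a PR={n:cams.camera_params(n) for n in("scene","side","wrist")}' h.py
python3 - <<'E'
from h import *
s,M=tcp();print(s['ee_pos'].round(1),M.round(4).tolist(),s['time_s'])
for n,f in(('scene','s0.png'),('side','d0.png')):
  j,o=track(cv2.imread('pics/'+f),n,*BEST,0);print(n,j,o[75:])
snap('wrist','w1.png')
E
```

```text
time_s: 0.93
ee_pos: [364.3, -384.7, 218.5]
tool_rot: [-0.0, 0.999, -0.041, -0.0]
wrist_force: [-0.2, -1.2, 0.3]
opening: 92.8
gripper_force: 0.0
time_s: 1.6
ee_pos: [543.3, -252.5, 218.0]
tool_rot: [-0.0, 0.999, -0.039, -0.0]
wrist_force: [0.4, -0.1, -0.3]
opening: 93.2
gripper_force: 0.0
[ 543.3 -252.5  218. ] [[0.9969, -0.0786, -0.0009], [-0.0786, -0.9969, 0.0004], [-0.0009, -0.0004, -1.0]] 1.6
scene 72.0 [137 137 136 137 137 133 131 125 101  94  67  45  40  28  26  26  26  25
  26  26  25  25  24  23  22  22  21  19  18  15  14  12  13  16  23  34
  44  64  78  89 111 122 131 133 136 138 137 135 135 130 122]
side 74.0 [118 118 117 112 103  93  81  67  53  43  34  31  30  30  30  30  30  29
  29  29  28  27  26  25  24  24  22  21  20  18  18  16  17  18  24  28
  38  47  56  66  80  86 101 109 114 116 113 111 103  94  87]
```

View pics/w1.png

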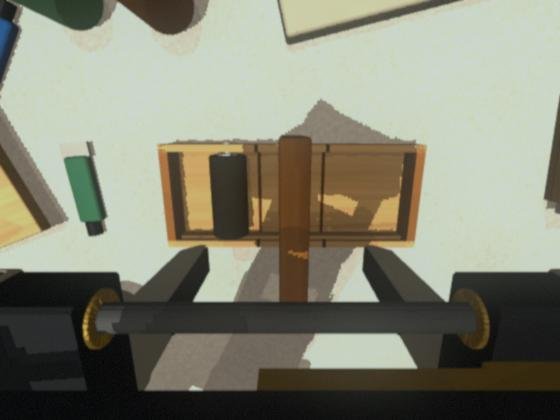

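The wrist view shows the tray squarely framed: lines at u≈260 and 323, the bar's edges at 279/311 near v=145, and the roller at u≈229, left of the lines (+x end).

```bash
cat >> h.py <<'E'
def wray(u,v,h):   # point in tool frame at depth h (mm along tool z from TCP)
    p=PR['wrist'];T=np.array(p['T_tool_cam']);d=T[:3,:3]@np.array([(u-p['cx'])/p['fx'],(v-p['cy'])/p['fy'],1]);o=T[:3,3]
    return (o+d*(h-o[2])/d[2]).round(1)
E
python3 - <<'E'
from h import *
H=218
print('lines',[wray(u,v,H-8).tolist() for u,v in((260.5,148),(258.5,233),(325,148),(321.5,233))])
print('ends top outer',[wray(u,v,H-44).tolist() for u,v in((159,145),(168,245),(425,145),(416,245))])
print('bar top',[wray(u,v,H-164).tolist() for u,v in((279,137),(311,137),(279,300),(308,300))])
print('roller',[wray(u,v,H-31).tolist() for u,v in((211,195),(248,195))])
E
```

```text
lines [[54.1, -30.7, 210.0], [-56.6, -35.8, 210.0], [54.2, 48.9, 210.0], [-56.6, 48.2, 210.0]]
ends top outer [[59.1, -140.6, 174.0], [-59.7, -143.0, 174.0], [59.4, 155.4, 174.0], [-59.5, 159.3, 174.0]]
bar top [[69.8, -4.6, 54.0], [69.8, 18.3, 54.0], [-61.6, -5.2, 54.0], [-61.6, 18.9, 54.0]]
roller [[-0.2, -89.8, 187.0], [-0.2, -45.1, 187.0]]
```

```bash
python3 -m handwheel '[{"tx":0,"ty":0.0175,"tz":0.03,"yaw":0,"claw":1},{"tx":0,"ty":0,"tz":0.055,"yaw":0,"claw":1},{"tx":0,"ty":0,"tz":0.055,"yaw":0,"claw":1},{"tx":0,"ty":0,"tz":0.05,"yaw":0,"claw":1},{"tx":0,"ty":0,"tz":0.025,"yaw":0,"claw":1},{"tx":0,"ty":0,"tz":0,"yaw":0,"claw":1},{"tx":0,"ty":0,"tz":0,"yaw":0,"claw":0.4},{"tx":0,"ty":0,"tz":0,"yaw":0,"claw":0.4},{"tx":0,"ty":0,"tz":0,"yaw":0,"claw":0.4},{"tx":0,"ty":0,"tz":0,"yaw":0,"claw":0.4}]' 50
python3 -m handwheel '[{"tx":0,"ty":0,"tz":0,"yaw":0,"claw":0.3},{"tx":0,"ty":0,"tz":0,"yaw":0,"claw":0.28},{"tx":0,"ty":0,"tz":0,"yaw":0,"claw":0.26},{"tx":0,"ty":0,"tz":0,"yaw":0,"claw":0.24},{"tx":0,"ty":0,"tz":0,"yaw":0,"claw":0.22},{"tx":0,"ty":0,"tz":0,"yaw":0,"claw":0.2},{"tx":0,"ty":0,"tz":0,"yaw":0,"claw":0},{"tx":0,"ty":0,"tz":0,"yaw":0,"claw":0},{"tx":0,"ty":0,"tz":0,"yaw":0,"claw":0},{"tx":0,"ty":0,"tz":0,"yaw":0,"claw":0}]'
python3 - <<'E'
from h import *
s,M=tcp();print(s['ee_pos'].round(1),M.round(4).tolist(),s['time_s'])
im=snap('wrist','w2.png')
E
```

```text
time_s: 2.48
ee_pos: [542.4, -261.1, 133.6]
tool_rot: [0.0, 0.999, -0.041, 0.001]
wrist_force: [-0.2, -0.2, -0.1]
opening: 71.0
gripper_force: 0.0
time_s: 3.32
ee_pos: [542.0, -260.5, 132.6]
tool_rot: [-0.0, 0.999, -0.041, -0.0]
wrist_force: [0.1, 4.4, 0.4]
opening: 23.9
gripper_force: 50.0
[ 542.  -260.5  132.6] [[0.9967, -0.0813, -0.0001], [-0.0813, -0.9967, 0.0005], [-0.0002, -0.0005, -1.0]] 3.3167
```

View pics/w2.png

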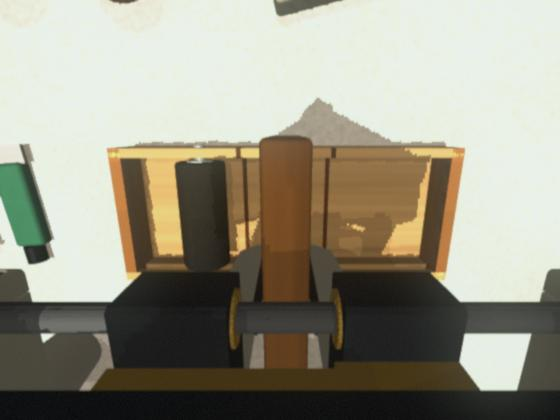

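Gripped squarely (bar 260–311 px, roller at 178–227 px). Lifting.

```bash
cat >> h.py <<'E'
def roll(f):
    im=snap('wrist',f);g=im[:,:,:].max(2)[172:236];m=(g<75).mean(0)
    u=np.where(m>.7)[0];u=u[(u>135)&(u<440)]
    L=lambda a:-wray(a,204,102)[1]
    if len(u)==0: return None
    return u.min(),u.max(),len(u),'j edges',L(u.min()-.5),L(u.max()+.5),'mid',(L(u.min())+L(u.max()))/2
def rep(f):
    s,M=tcp();print(s['time_s'],s['ee_pos'].round(1),'tilt',M[:2,2].round(4),'toolx',np.degrees(np.arctan2(M[1,0],M[0,0])).round(2),s['wrist_force'].round(1),roll(f))
E
python3 -m handwheel '[{"tx":0,"ty":0,"tz":-0.005,"yaw":0,"claw":0},{"tx":0,"ty":0,"tz":-0.015,"yaw":0,"claw":0},{"tx":0,"ty":0,"tz":-0.03,"yaw":0,"claw":0},{"tx":0,"ty":0,"tz":-0.04,"yaw":0,"claw":0},{"tx":0,"ty":0,"tz":-0.04,"yaw":0,"claw":0},{"tx":0,"ty":0,"tz":-0.04,"yaw":0,"claw":0},{"tx":0,"ty":0,"tz":-0.035,"yaw":0,"claw":0},{"tx":0,"ty":0,"tz":-0.025,"yaw":0,"claw":0},{"tx":0,"ty":0,"tz":-0.015,"yaw":0,"claw":0},{"tx":0,"ty":0,"tz":-0.005,"yaw":0,"claw":0}]' >/dev/null
python3 - <<'E'
from h import *
rep('a1.png')
E
```

```text
4.2 [ 542.2 -261.1  233.8] tilt [ 0.0012 -0.0009] toolx -4.67 [-0.2 -0.7 -6.4] (np.int64(136), np.int64(223), 47, 'j edges', np.float64(138.5), np.float64(57.2), 'mid', np.float64(97.85))
```

```bash
cat >> h.py <<'E'
def roll(f,new=True):
    im=snap('wrist',f) if new else cv2.imread('pics/'+f)
    g=im.max(2)[172:236];m=((g<75).mean(0)>.7).astype(np.uint8)[None]
    n,lab,st,_=cv2.connectedComponentsWithStats(m);L=lambda a:-wray(a,204,102)[1]
    return [(int(a[0]),int(a[0]+a[2]),'j=%.0f..%.0f'%(L(a[0]-.5),L(a[0]+a[2]-.5))) for a in st[1:] if a[2]>4 and 120<a[0]<440]
E
python3 - <<'E'
from h import *
print(roll('w2.png',False),roll('a1.png',False)); rep('a2.png')
E
```

```text
[(181, 227, 'j=97..54')] [(132, 137, 'j=142..138'), (178, 224, 'j=100..57')]
4.25 [ 542.  -261.   233.3] tilt [ 0.0006 -0.0004] toolx -4.67 [ 0.5  0.1 -5.7] [(132, 137, 'j=142..138'), (178, 224, 'j=100..57')]
```

```bash
python3 -m handwheel '[{"tx":0,"ty":-0.012,"tz":0,"yaw":0,"claw":0},{"tx":0,"ty":-0.022,"tz":0,"yaw":0,"claw":0},{"tx":0,"ty":-0.032,"tz":0,"yaw":0,"claw":0},{"tx":0,"ty":-0.036,"tz":0,"yaw":0,"claw":0},{"tx":0,"ty":-0.036,"tz":0,"yaw":0,"claw":0},{"tx":0,"ty":-0.032,"tz":0,"yaw":0,"claw":0},{"tx":0,"ty":-0.022,"tz":0,"yaw":0,"claw":0},{"tx":0,"ty":-0.012,"tz":0,"yaw":0,"claw":0}]' >/dev/null
python3 - <<'E'
from h import *
rep('a3.png');im=snap('scene','s3.png');im2=snap('side','d3.png')
s,M=tcp()
for n,i in(('scene',im),('side',im2)):
  j,o=track(i,n,s['ee_pos'][0],s['ee_pos'][1],1.489,s['ee_pos'][2]-132.6);print(n,j,o)
E
```

```text
4.9667 [ 548.8 -177.7  232.7] tilt [0.0001 0.0002] toolx -4.59 [-0.2 -1.  -7.2] [(255, 260, 'j=28..24')]
scene 12.0 [ 43  46  52  53  54  56  56  57  56  56  55  47  45  41  33  32  28  27
  26  27  27  31  37  40  51  55  59  65  65  64  72  71  78  78  78  79
  81  79  80  80  79  81  80  80  80  79  79  79  77  74  69  66  52  43
  35  26  22  15  14  12  12  12  13  13  14  15  15  18  17  19  17  17
  15  14  15  14  13  11  10  13  22  28  49  55  65  73  77  89  81  82
  82  66  64  70  73  81  82  88  98 112 122 131 138 139 140 141 140 140
 140 140 142 143 144 147 147 148 147 149 148 148 148 148 149 148 148 147]
side 14.0 [ 33  38  46  52  59  77  89  92  99 101  95  90  82  77  72  71  71  71
  71  71  71  70  69  68  68  68  68  68  68  68  68  70  70  71  71  70
  71  71  70  70  71  71  72  72  70  70  71  71  69  66  62  54  46  38
  31  24  20  19  18  19  19  21  20  20  20  21  20  20  20  22  22  20
  19  19  19  18  18  17  14  15  17  22  27  36  44  52  57  61  62  63
  62  61  58  56  57  59  64  67  70  74  83  93 100 110 114 116 119 119
 119 119 119 119 120 120 121 121 121 121 121 123 123 123 123 121 118 113]
```

```bash
python3 -m handwheel '[{"tx":0,"ty":0,"tz":0,"yaw":-0.004,"claw":0},{"tx":0,"ty":0,"tz":0,"yaw":-0.008,"claw":0},{"tx":0,"ty":0,"tz":0,"yaw":-0.012,"claw":0},{"tx":0,"ty":0,"tz":0,"yaw":-0.012,"claw":0},{"tx":0,"ty":0,"tz":0,"yaw":-0.012,"claw":0},{"tx":0,"ty":0,"tz":0,"yaw":-0.012,"claw":0},{"tx":0,"ty":0,"tz":0,"yaw":-0.012,"claw":0},{"tx":0,"ty":0,"tz":0,"yaw":-0.012,"claw":0},{"tx":0,"ty":0,"tz":0,"yaw":-0.012,"claw":0},{"tx":0,"ty":0,"tz":0,"yaw":-0.012,"claw":0}]' >/dev/null
python3 - <<'E'
from h import *
rep('a4.png')
E
```

```text
5.95 [ 548.6 -180.3  232.6] tilt [ 0.0002 -0.0003] toolx 34.38 [-0.5  0.6 -6.4] [(132, 137, 'j=142..138'), (220, 260, 'j=61..24')]
```

```bash
python3 - <<'E'
from h import *
rep('a5.png');rep('a6.png');rep('a7.png')
E
```

```text
6.0 [ 548.5 -180.3  232.6] tilt [-0.     -0.0003] toolx 34.69 [ 0.  -0.9 -6.5] [(218, 260, 'j=63..24')]
6.05 [ 548.6 -180.1  232.6] tilt [ 0.0001 -0.0002] toolx 34.25 [ 0.4 -0.2 -6.6] [(215, 260, 'j=66..24')]
6.1 [ 548.6 -180.1  232.6] tilt [ 0.0001 -0.0002] toolx 34.07 [ 0.7 -0.4 -6.3] [(214, 258, 'j=67..26')]
```

```bash
python3 -m handwheel '[{"tx":0,"ty":-0.014,"tz":0,"yaw":0,"claw":0},{"tx":0,"ty":-0.03,"tz":0,"yaw":0,"claw":0},{"tx":0,"ty":-0.04,"tz":0,"yaw":0,"claw":0},{"tx":0,"ty":-0.041,"tz":0,"yaw":0,"claw":0},{"tx":0,"ty":-0.041,"tz":0,"yaw":0,"claw":0},{"tx":0,"ty":-0.04,"tz":0,"yaw":0,"claw":0},{"tx":0,"ty":-0.03,"tz":0,"yaw":0,"claw":0},{"tx":0,"ty":-0.014,"tz":0,"yaw":0,"claw":0}]' >/dev/null
python3 - <<'E'
from h import *
for i in range(3): rep('b%d.png'%i)
E
```

```text
6.8167 [491.5 -95.6 232.8] tilt [-0.0002  0.0003] toolx 34.19 [ 0.7  0.2 -5.5] [(311, 329, 'j=-23..-40')]
6.8667 [491.5 -95.5 232.8] tilt [-0.0002  0.0004] toolx 34.21 [ 0.2  0.7 -5.6] [(311, 327, 'j=-23..-38')]
6.9167 [492.2 -96.3 232.9] tilt [ 0.0003 -0.0001] toolx 34.23 [ 0.6  0.2 -6.4] [(311, 322, 'j=-23..-33')]
```

```bash
python3 - <<'E'
from h import *
for i in range(8): rep('c%d.png'%i)
E
```

```text
6.9667 [492.6 -96.9 232.9] tilt [ 0.0006 -0.0003] toolx 34.21 [ 0.   0.1 -5.7] [(311, 318, 'j=-23..-29')]
7.0167 [492.8 -97.2 232.8] tilt [ 0.0006 -0.0003] toolx 34.2 [-0.4 -0.1 -6.1] []
7.0667 [492.8 -97.3 232.7] tilt [ 0.0005 -0.0003] toolx 34.19 [-0.  -0.2 -6.1] []
7.1167 [492.8 -97.3 232.6] tilt [ 0.0002 -0.0002] toolx 34.18 [ 0.5  0.5 -6.1] []
7.1667 [492.7 -97.3 232.6] tilt [ 0.     -0.0001] toolx 34.18 [-0.8  1.5 -5.8] []
7.2167 [492.6 -97.2 232.5] tilt [-0.     -0.0001] toolx 34.18 [-0.1 -0.2 -6.3] []
7.2667 [492.6 -97.2 232.5] tilt [-0.0001 -0.    ] toolx 34.18 [ 0.1 -0.1 -5.4] []
7.3167 [492.5 -97.1 232.5] tilt [-0.0001 -0.    ] toolx 34.19 [ 0.   0.8 -6.2] [(252, 259, 'j=32..25')]
```

```bash
python3 - <<'E'
from h import *
for i in range(9): 
  t=r.sense()['time_s'];print(t,roll('e%d.png'%i))
E
```

```text
7.3667 [(248, 260, 'j=35..24')]
7.4167 [(246, 259, 'j=37..25')]
7.4667 [(244, 259, 'j=39..25')]
7.5167 [(242, 259, 'j=41..25')]
7.5667 [(239, 259, 'j=44..25')]
7.6167 [(237, 259, 'j=46..25')]
7.6667 [(234, 259, 'j=48..25')]
7.7167 [(232, 260, 'j=50..24')]
7.7667 [(229, 260, 'j=53..24')]
```

```bash
python3 -m handwheel '[{"tx":0,"ty":-0.016,"tz":0,"yaw":0,"claw":0},{"tx":0,"ty":-0.034,"tz":0,"yaw":0,"claw":0},{"tx":0,"ty":-0.045,"tz":0,"yaw":0,"claw":0},{"tx":0,"ty":-0.045,"tz":0,"yaw":0,"claw":0},{"tx":0,"ty":-0.045,"tz":0,"yaw":0,"claw":0},{"tx":0,"ty":-0.045,"tz":0,"yaw":0,"claw":0},{"tx":0,"ty":-0.034,"tz":0,"yaw":0,"claw":0},{"tx":0,"ty":-0.016,"tz":0,"yaw":0,"claw":0}]' >/dev/null
python3 - <<'E'
from h import *
for i in range(8): 
  s=r.sense();print(s['time_s'],s['ee_pos'].round(1),roll('f%d.png'%i))
E
```

```text
8.4833 [428.   -2.6 232.7] [(311, 354, 'j=-23..-63')]
8.5333 [428.1  -2.5 232.7] [(311, 350, 'j=-23..-59')]
8.5833 [428.9  -3.4 232.8] [(311, 345, 'j=-23..-54')]
8.6333 [429.5  -4.  232.8] [(311, 341, 'j=-23..-51')]
8.6833 [429.8  -4.3 232.8] [(311, 337, 'j=-23..-47')]
8.7333 [429.8  -4.5 232.7] [(311, 334, 'j=-23..-44')]
8.7833 [429.8  -4.6 232.6] [(311, 331, 'j=-23..-42')]
8.8333 [429.8  -4.7 232.6] [(311, 328, 'j=-23..-39')]
```

```bash
python3 -m handwheel '[{"tx":0,"ty":-0.03,"tz":0,"yaw":0,"claw":0},{"tx":0,"ty":-0.055,"tz":0,"yaw":0,"claw":0},{"tx":0,"ty":-0.06,"tz":0,"yaw":0,"claw":0},{"tx":0,"ty":-0.055,"tz":0,"yaw":0,"claw":0},{"tx":0,"ty":-0.03,"tz":0,"yaw":0,"claw":0}]' >/dev/null
python3 - <<'E'
from h import *
for i in range(8): 
  s=r.sense();print(s['time_s'],s['ee_pos'].round(1),roll('g%d.png'%i))
E
```

```text
9.3 [376.   73.4 232.5] [(353, 400, 'j=-62..-105')]
9.35 [375.4  74.2 232.5] [(350, 397, 'j=-59..-102')]
9.4 [376.4  73.2 232.6] [(345, 392, 'j=-54..-98')]
9.45 [377.3  72.5 232.7] [(341, 387, 'j=-51..-93')]
9.5 [377.7  72.  232.8] [(337, 383, 'j=-47..-90')]
9.55 [377.9  71.7 232.7] [(333, 379, 'j=-43..-86')]
9.6 [378.   71.5 232.7] [(329, 376, 'j=-40..-83')]
9.65 [378.   71.5 232.6] [(325, 373, 'j=-36..-80')]
```

```bash
python3 - <<'E'
from h import *
for i in range(9): 
  s=r.sense();print(s['time_s'],roll('i%d.png'%i))
E
```

```text
9.7 [(323, 369, 'j=-34..-77')]
9.75 [(320, 366, 'j=-31..-74')]
9.8 [(317, 363, 'j=-28..-71')]
9.85 [(314, 361, 'j=-26..-69')]
9.9 [(311, 358, 'j=-23..-66')]
9.95 [(311, 355, 'j=-23..-64')]
10.0 [(311, 353, 'j=-23..-62')]
10.05 [(311, 350, 'j=-23..-59')]
10.1 [(311, 347, 'j=-23..-56')]
```

```bash
python3 -m handwheel '[{"tx":0,"ty":-0.035,"tz":0,"yaw":0,"claw":0},{"tx":0,"ty":-0.059,"tz":0,"yaw":0,"claw":0},{"tx":0,"ty":-0.059,"tz":0,"yaw":0,"claw":0},{"tx":0,"ty":-0.035,"tz":0,"yaw":0,"claw":0}]' >/dev/null
python3 - <<'E'
from h import *
for i in range(12): 
  s=r.sense();print(s['time_s'],s['ee_pos'].round(1),roll('k%d.png'%i))
E
```

```text
10.4833 [334.2 135.2 232.6] [(363, 410, 'j=-71..-114')]
10.5333 [333.5 136.1 232.6] [(361, 408, 'j=-69..-113')]
10.5833 [334.4 135.2 232.7] [(357, 404, 'j=-66..-109')]
10.6333 [335.1 134.6 232.7] [(353, 400, 'j=-62..-105')]
10.6833 [335.5 134.1 232.7] [(350, 396, 'j=-59..-102')]
10.7333 [335.7 133.9 232.7] [(347, 393, 'j=-56..-99')]
10.7833 [335.8 133.7 232.7] [(344, 390, 'j=-54..-96')]
10.8333 [335.8 133.7 232.6] [(341, 388, 'j=-51..-94')]
10.8833 [335.7 133.6 232.6] [(339, 385, 'j=-49..-91')]
10.9333 [335.7 133.7 232.6] [(336, 383, 'j=-46..-90')]
10.9833 [335.7 133.7 232.6] [(334, 380, 'j=-44..-87')]
11.0333 [335.6 133.8 232.6] [(332, 378, 'j=-42..-85')]
```

```bash
python3 -m handwheel '[{"tx":0,"ty":0,"tz":0,"yaw":0,"claw":0},{"tx":0,"ty":0,"tz":0,"yaw":0,"claw":0},{"tx":0,"ty":0,"tz":0,"yaw":0,"claw":0},{"tx":0,"ty":0,"tz":0,"yaw":0,"claw":0}]' >/dev/null
python3 - <<'E'
from h import *
print(r.sense()['time_s'],roll('l1.png'))
E
python3 -m handwheel '[{"tx":0,"ty":0,"tz":0,"yaw":0,"claw":0},{"tx":0,"ty":0,"tz":0,"yaw":0,"claw":0}]' >/dev/null
python3 - <<'E'
from h import *
print(r.sense()['time_s'],roll('l2.png'))
E
python3 -m handwheel '[{"tx":0,"ty":0,"tz":0,"yaw":0,"claw":0},{"tx":0,"ty":0,"tz":0,"yaw":0,"claw":0}]' >/dev/null
python3 - <<'E'
from h import *
print(r.sense()['time_s'],roll('l3.png'))
E
```

```text
11.4167 [(316, 362, 'j=-28..-70')]
11.6333 [(311, 355, 'j=-23..-64')]
11.85 [(311, 349, 'j=-23..-58')]
```

```bash
for k in 1 2 3; do python3 -m handwheel '[{"tx":0,"ty":0,"tz":0,"yaw":0,"claw":0},{"tx":0,"ty":0,"tz":0,"yaw":0,"claw":0},{"tx":0,"ty":0,"tz":0,"yaw":0,"claw":0},{"tx":0,"ty":0,"tz":0,"yaw":0,"claw":0}]' >/dev/null
python3 - <<E
from h import *
print(r.sense()['time_s'],roll('m$k.png'))
E
done
```

```text
12.2333 [(311, 339, 'j=-23..-49')]
12.6167 [(311, 332, 'j=-23..-42')]
13.0 [(311, 328, 'j=-23..-39')]
```

```bash
python3 -m handwheel '[{"tx":0.005,"ty":0,"tz":0,"yaw":0,"claw":0},{"tx":0.01,"ty":0,"tz":0,"yaw":0,"claw":0},{"tx":0.015,"ty":0,"tz":0,"yaw":0,"claw":0},{"tx":0.02,"ty":0,"tz":0,"yaw":0,"claw":0},{"tx":0.025,"ty":0,"tz":0,"yaw":0,"claw":0},{"tx":0.028,"ty":0,"tz":0,"yaw":0,"claw":0},{"tx":0.028,"ty":0,"tz":0,"yaw":0,"claw":0},{"tx":0.028,"ty":0,"tz":0,"yaw":0,"claw":0},{"tx":0.028,"ty":0,"tz":0,"yaw":0,"claw":0},{"tx":0.028,"ty":0,"tz":0,"yaw":0,"claw":0}]' >/dev/null
python3 - <<E
from h import *
s=r.sense();print(s['time_s'],s['ee_pos'].round(1),roll('n1.png'))
E
python3 -m handwheel '[{"tx":0.028,"ty":0,"tz":0,"yaw":0,"claw":0},{"tx":0.028,"ty":0,"tz":0,"yaw":0,"claw":0},{"tx":0.028,"ty":0,"tz":0,"yaw":0,"claw":0},{"tx":0.028,"ty":0,"tz":0,"yaw":0,"claw":0},{"tx":0.028,"ty":0,"tz":0,"yaw":0,"claw":0},{"tx":0.022,"ty":0,"tz":0,"yaw":0,"claw":0},{"tx":0.015,"ty":0,"tz":0,"yaw":0,"claw":0},{"tx":0.008,"ty":0,"tz":0,"yaw":0,"claw":0}]' >/dev/null
python3 - <<E
from h import *
s=r.sense();print(s['time_s'],s['ee_pos'].round(1),roll('n2.png'),roll('n3.png'))
E
```

```text
13.8833 [407.5 183.2 232.5] [(311, 326, 'j=-23..-37')]
14.6 [468.2 224.4 232.4] [(311, 326, 'j=-23..-37')] [(311, 326, 'j=-23..-37')]
```

```bash
python3 - <<E
from h import *
a=cv2.imread('pics/n3.png')[130:290,100:460]; a=cv2.resize(a,None,fx=2,fy=2)
s=r.sense();im=snap('scene','s5.png');im2=snap('side','d5.png')
x,y,z=s['ee_pos'];th=np.radians(34.2+90)
for n,i in(('scene',im),('side',im2)):
  j,o=track(i,n,x,y,th,z-132.6);print(n,j,o)
u=proj('scene',[x,y,z-100]);u=[int(min(max(t,110),400)) for t in u]
b=im[u[1]-110:u[1]+110,u[0]-130:u[0]+130]
c=np.zeros((580,720,3),np.uint8);c[:320]=a;b=cv2.resize(b,(307,260));c[320:,:307]=b
u=proj('side',[x,y,z-100]);u=[int(min(max(t,130),300)) for t in u];b=cv2.resize(im2[u[1]-110:u[1]+110,u[0]-130:u[0]+130],(307,260));c[320:,360:667]=b
cv2.imwrite('pics/v1.png',c)
E
```

```text
scene -14.0 [ 79  79  79  78  78  80  81  80  80  81  80  80  80  80  80  79  80  80
  80  80  79  79  79  78  75  73  70  69  69  69  69  69  69  70  69  69
  69  69  72  71  65  60  51  53  53  45  30  16  10   9  10  11  11  11
  11  12  13  13  13  13  15  19  23  32  40  43  46  45  45  45  45  45
  45  44  50  59  59  68  71  61  51  51  53  67  78  80  97 109 126 136
 138 137 137 137 137 137 137 137 137 137 137 137 138 137 137 137 137 137
 137 137 137 136 136 137 138 139 141 142 143 143 143 143 143 144 143 137]
side -14.0 [ 72  83  87  90  91  91  89  90  90  90  90  89  86  84  72  64  63  63
  64  65  66  66  65  65  66  66  63  60  51  49  46  44  43  43  45  55
  66  73  78  80  80  75  66  53  38  28  25  24  24  24  24  25  25  25
  26  25  23  21  21  22  21  21  20  19  20  23  32  46  64  89 102 115
 122 132 126 126 130 114  99  97  86  87  85  86  84  78  68  61  61  70
  80  90 106 125 140 147 147 148 149 149 148 148 148 149 149 148 149 149
 149 148 148 149 149 149 148 148 149 149 149 148 149 150 150 151 152 152]
```

View pics/v1.png

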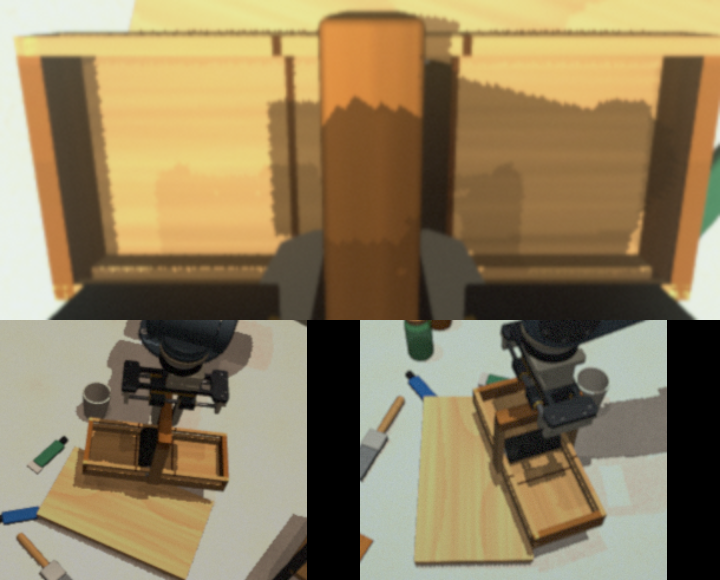

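Roller is at rest at j≈−15 (right of the bar, inside the −40 line). If I turn to the stand's angle first, the remaining shift along the tray is only about −13 mm, which centres the roller.

```bash
python3 -m handwheel '[{"tx":0,"ty":0,"tz":0,"yaw":0.003,"claw":0},{"tx":0,"ty":0,"tz":0,"yaw":0.006,"claw":0},{"tx":0,"ty":0,"tz":0,"yaw":0.008,"claw":0},{"tx":0,"ty":0,"tz":0,"yaw":0.009,"claw":0},{"tx":0,"ty":0,"tz":0,"yaw":0.009,"claw":0},{"tx":0,"ty":0,"tz":0,"yaw":0.008,"claw":0},{"tx":0,"ty":0,"tz":0,"yaw":0.005,"claw":0},{"tx":0,"ty":0,"tz":0,"yaw":0.003,"claw":0},{"tx":0,"ty":0,"tz":0,"yaw":0,"claw":0}]' >/dev/null
python3 - <<E
from h import *
s,M=tcp();im=snap('side','d6.png');x,y,z=s['ee_pos'];th=np.arctan2(M[1,0],M[0,0])
print(s['time_s'],s['ee_pos'].round(1),np.degrees(th))
d=np.array([572-x,240.5-y]);print('tx',d@[M[0,0],M[1,0]]/400,'ty',d@[M[0,1],M[1,1]]/400)
j,o=track(im,'side',x,y,th+np.pi/2,z-132.6);print(j,o[35:80]);print(roll('o1.png'))
E
```

```text
15.55 [467.6 223.9 232.8] 15.783437639180013
tx 0.26252866439619577 ty 0.03112135364178568
-12.0 [ 34  34  48  60  65  66  66  66  63  59  48  48  33  24  22  21  22  22
  21  22  22  22  20  21  20  20  20  18  17  18  19  24  38  57  74  93
 114 127 127 131 130 130 137 120 100]
[(311, 326, 'j=-23..-37')]
```

```bash
python3 -m handwheel '[{"tx":0.008,"ty":0,"tz":0,"yaw":0,"claw":0},{"tx":0.016,"ty":0,"tz":0,"yaw":0,"claw":0},{"tx":0.024,"ty":0,"tz":0,"yaw":0,"claw":0},{"tx":0.028,"ty":0,"tz":0,"yaw":0,"claw":0},{"tx":0.03,"ty":0,"tz":0,"yaw":0,"claw":0},{"tx":0.03,"ty":0,"tz":0,"yaw":0,"claw":0},{"tx":0.03,"ty":0.006,"tz":0,"yaw":0,"claw":0},{"tx":0.028,"ty":0.01,"tz":0,"yaw":0,"claw":0},{"tx":0.024,"ty":0.01,"tz":0,"yaw":0,"claw":0},{"tx":0.018,"ty":0.005,"tz":0,"yaw":0,"claw":0}]' >/dev/null
python3 -m handwheel '[{"tx":0.014,"ty":0,"tz":0,"yaw":0,"claw":0},{"tx":0.01,"ty":0,"tz":0,"yaw":0,"claw":0},{"tx":0,"ty":0,"tz":0,"yaw":0,"claw":0}]' >/dev/null
cat >> h.py <<'E'
def both(f):
    s,M=tcp();im=snap('side','d'+f);x,y,z=s['ee_pos'];th=np.arctan2(M[1,0],M[0,0]);d=np.array([572-x,240.5-y])
    j,o=track(im,'side',x,y,th+np.pi/2,z-132.6);js=np.arange(-125,126,2);k=(np.abs(js)<75)&(o<42);e=js[k]
    print(s['time_s'],s['ee_pos'].round(1),'tx',(d@[M[0,0],M[1,0]]/400).round(4),'ty',(d@[M[0,1],M[1,1]]/400).round(4),'j',j,e.min(),e.max(),roll('w'+f))
E
python3 - <<E
from h import *
both('1.png');both('2.png')
E
```

```text
16.7333 [571.7 240.8 232.4] tx 0.0005 ty 0.001 j -4.0 -63 19 []
16.8333 [570.9 240.7 232.5] tx 0.0025 ty 0.0011 j -4.0 -63 19 []
```

```bash
python3 -m handwheel '[{"tx":0,"ty":0,"tz":0.003,"yaw":0,"claw":0},{"tx":0,"ty":0,"tz":0.006,"yaw":0,"claw":0},{"tx":0,"ty":0,"tz":0.01,"yaw":0,"claw":0},{"tx":0,"ty":0,"tz":0.012,"yaw":0,"claw":0},{"tx":0,"ty":0,"tz":0.012,"yaw":0,"claw":0},{"tx":0,"ty":0,"tz":0.012,"yaw":0,"claw":0},{"tx":0,"ty":0,"tz":0.012,"yaw":0,"claw":0},{"tx":0,"ty":0,"tz":0.01,"yaw":0,"claw":0},{"tx":0,"ty":0,"tz":0.006,"yaw":0,"claw":0},{"tx":0,"ty":0,"tz":0.003,"yaw":0,"claw":0}]' >/dev/null
python3 - <<E
from h import *
both('3.png')
E
python3 -m handwheel '[{"tx":0,"ty":0,"tz":0,"yaw":0,"claw":0},{"tx":0,"ty":0,"tz":0,"yaw":0,"claw":0},{"tx":0,"ty":0,"tz":0,"yaw":0,"claw":0},{"tx":0,"ty":0,"tz":0,"yaw":0,"claw":0},{"tx":0,"ty":0,"tz":0,"yaw":0,"claw":0},{"tx":0,"ty":0,"tz":0,"yaw":0,"claw":0}]' >/dev/null
python3 - <<E
from h import *
both('4.png')
E
```

```text
17.7667 [571.  240.5 197.7] tx 0.0024 ty 0.0007 j -4.0 -55 19 []
18.3667 [571.2 240.5 198.3] tx 0.002 ty 0.0007 j -4.0 -55 17 []
```

```bash
Z='' ; for k in 1 2; do python3 -m handwheel '[{"tx":0,"ty":0,"tz":0,"yaw":0,"claw":0},{"tx":0,"ty":0,"tz":0,"yaw":0,"claw":0},{"tx":0,"ty":0,"tz":0,"yaw":0,"claw":0},{"tx":0,"ty":0,"tz":0,"yaw":0,"claw":0},{"tx":0,"ty":0,"tz":0,"yaw":0,"claw":0},{"tx":0,"ty":0,"tz":0,"yaw":0,"claw":0},{"tx":0,"ty":0,"tz":0,"yaw":0,"claw":0},{"tx":0,"ty":0,"tz":0,"yaw":0,"claw":0},{"tx":0,"ty":0,"tz":0,"yaw":0,"claw":0},{"tx":0,"ty":0,"tz":0,"yaw":0,"claw":0}]' >/dev/null
python3 - <<E
from h import *
both('5$k.png')
E
done
```

```text
19.3 [571.1 240.5 198.2] tx 0.0021 ty 0.0006 j -4.0 -55 17 []
20.2333 [571.1 240.5 198.2] tx 0.002 ty 0.0006 j -4.0 -55 17 []
```

```bash
python3 -m handwheel '[{"tx":0,"ty":0,"tz":0.004,"yaw":0,"claw":0},{"tx":0,"ty":0,"tz":0.008,"yaw":0,"claw":0},{"tx":0,"ty":0,"tz":0.01,"yaw":0,"claw":0},{"tx":0,"ty":0,"tz":0.01,"yaw":0,"claw":0},{"tx":0,"ty":0,"tz":0.008,"yaw":0,"claw":0},{"tx":0,"ty":0,"tz":0.006,"yaw":0,"claw":0},{"tx":0,"ty":0,"tz":0.004,"yaw":0,"claw":0},{"tx":0,"ty":0,"tz":0.003,"yaw":0,"claw":0},{"tx":0,"ty":0,"tz":0.002,"yaw":0,"claw":0},{"tx":0,"ty":0,"tz":0,"yaw":0,"claw":0}]'
python3 - <<E
from h import *
both('6.png')
E
```

```text
time_s: 21.17
ee_pos: [571.1, 240.5, 176.1]
tool_rot: [-0.0, 0.99, 0.138, -0.0]
wrist_force: [0.5, 0.0, -5.9]
opening: 23.6
gripper_force: 50.0
21.1667 [571.1 240.5 176.1] tx 0.0021 ty 0.0007 j -4.0 -49 19 []
```

```bash
python3 -m handwheel '[{"tx":0,"ty":0,"tz":0.002,"yaw":0,"claw":0},{"tx":0,"ty":0,"tz":0.002,"yaw":0,"claw":0},{"tx":0,"ty":0,"tz":0.002,"yaw":0,"claw":0},{"tx":0,"ty":0,"tz":0,"yaw":0,"claw":0}]'
python3 -m handwheel '[{"tx":0,"ty":0,"tz":0.0015,"yaw":0,"claw":0},{"tx":0,"ty":0,"tz":0,"yaw":0,"claw":0},{"tx":0,"ty":0,"tz":0,"yaw":0,"claw":0}]'
```

```text
time_s: 21.6
ee_pos: [571.0, 240.5, 173.6]
tool_rot: [0.0, 0.99, 0.138, -0.0]
wrist_force: [-0.4, -0.3, -6.4]
opening: 23.7
gripper_force: 50.0
time_s: 21.85
ee_pos: [571.1, 240.5, 173.2]
tool_rot: [-0.0, 0.99, 0.138, -0.0]
wrist_force: [0.1, -0.2, -6.6]
opening: 23.4
gripper_force: 50.0
```

```bash
for k in 1 2; do python3 -m handwheel '[{"tx":0,"ty":0,"tz":0.0015,"yaw":0,"claw":0},{"tx":0,"ty":0,"tz":0,"yaw":0,"claw":0},{"tx":0,"ty":0,"tz":0,"yaw":0,"claw":0}]' | grep -E 'ee_pos|wrist'; done
python3 - <<E
from h import *
both('7.png')
E
```

```text
ee_pos: [571.2, 240.6, 172.7]
wrist_force: [-0.6, 0.2, -5.8]
ee_pos: [571.2, 240.6, 172.6]
wrist_force: [-2.6, -0.9, 2.0]
22.35 [571.2 240.6 172.6] tx 0.0018 ty 0.0007 j -4.0 -47 17 []
```

```bash
python3 -m handwheel '[{"tx":0,"ty":0,"tz":0,"yaw":0,"claw":0},{"tx":0,"ty":0,"tz":0,"yaw":0,"claw":0},{"tx":0,"ty":0,"tz":0,"yaw":0,"claw":0}]' 5 | grep -E 'wrist|open|grip'
python3 -m handwheel '[{"tx":0,"ty":0,"tz":0,"yaw":0,"claw":0.35},{"tx":0,"ty":0,"tz":0,"yaw":0,"claw":0.5},{"tx":0,"ty":0,"tz":0,"yaw":0,"claw":0.7},{"tx":0,"ty":0,"tz":0,"yaw":0,"claw":0.7},{"tx":0,"ty":0,"tz":0,"yaw":0,"claw":0.7},{"tx":0,"ty":0,"tz":0,"yaw":0,"claw":0.7}]'
python3 - <<E
from h import *
both('8.png')
E
```

```text
wrist_force: [-4.4, -1.2, 6.0]
opening: 23.9
gripper_force: 5.0
time_s: 23.2
ee_pos: [571.2, 240.5, 172.0]
tool_rot: [-0.0, 0.99, 0.138, -0.0]
wrist_force: [-0.5, -0.5, -0.6]
opening: 59.8
gripper_force: 0.0
23.2 [571.2 240.5 172. ] tx 0.002 ty 0.0007 j -4.0 -49 17 []
```

Released with the roller still centred. I'll withdraw upwards and check.

```bash
python3 -m handwheel '[{"tx":0,"ty":0,"tz":-0.02,"yaw":0,"claw":0.7},{"tx":0,"ty":0,"tz":-0.05,"yaw":0,"claw":0.7},{"tx":0,"ty":0,"tz":-0.06,"yaw":0,"claw":0.7},{"tx":0,"ty":0,"tz":-0.06,"yaw":0,"claw":0.7},{"tx":0,"ty":0,"tz":-0.05,"yaw":0,"claw":0.7},{"tx":0,"ty":0,"tz":-0.03,"yaw":0,"claw":0.7},{"tx":0,"ty":0,"tz":0,"yaw":0,"claw":0.7},{"tx":0,"ty":0,"tz":0,"yaw":0,"claw":0.7}]' | head -2
python3 - <<E
from h import *
im=snap('side','dz.png');w=snap('wrist','wz.png')
a=im[140:400,160:460];c=np.hstack([cv2.resize(a,(400,347)),cv2.resize(w,(400,347),interpolation=3)]);cv2.imwrite('pics/v2.png',c)
E
```

```text
time_s: 23.97
ee_pos: [571.1, 240.5, 279.9]
```

View pics/v2.png

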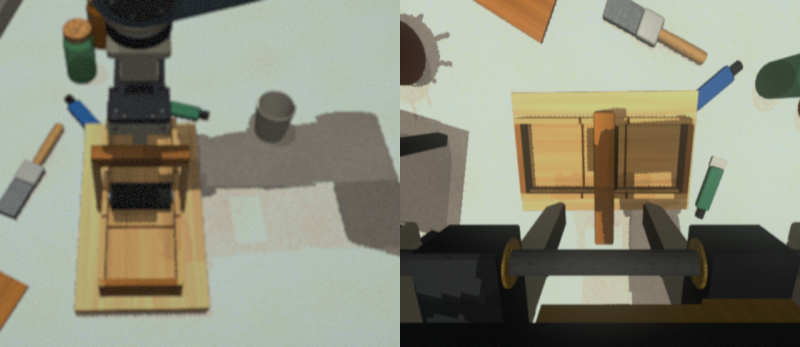

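The tray stands centred and square on the stand, the roller is under the bar between the lines, and the gripper is clear of everything.

```bash
python3 - <<E
from h import *
print(workorder.finish_job())
E
```

```text
the job is handed in; nothing more can be done
None
```

The job is handed in at about 24 s: the tray is released square on the middle of the stand with the roller at rest about 2–4 mm from its middle, after a hold of more than 3 s above the stand; the moves cannot tilt the tool, so I centred the roller by shifting the tray instead, and no verdict was returned.

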